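# Centre a wobbly plunger on a gauge pedestal and start the measurement

## Task

The top-heavy plunger stands off-centre on the small round gauge pedestal: nudge it with light taps of the fingertips, low on its collar, until it stands upright in the middle with the collar wholly inside the engraved circle. Then, once it stands still and untouched, press the start button down and let it come up again. Do not pick the plunger up, knock it over or hit it hard, do not press the button before the plunger is centred, and leave the other things where they are.

Things in the scene. Friction and masses are not known exactly. Their poses are not given: they have to be found in the camera images.
- stand_center (a point): Centre of the flat top of the fixed gauge pedestal: aluminium disc 72 mm in diameter, 10 mm thick, top 60 mm above the table, on a steel column 48 mm and base flange 110 mm in diameter (16 mm high with its bolts). z is up. A circle 44 mm in diameter is engraved round this point: a collar wholly inside it is within 5 mm of the centre.
- plunger_foot (a point): Centre of the underside of the loose plunger, z up along its axis. Heights from here: black foot 24 mm in diameter, 0 to 4 mm; black collar 34 mm in diameter, 4 to 13 mm; steel stem 12 mm in diameter, 13 to 36 mm; heavy steel head 26 mm in diameter, 36 to 62 mm. It starts 12 to 18 mm off the pedestal's centre, in any direction.
- plunger: The same plunger; its origin is that same point under its foot. About 0.10 to 0.21 kg, top-heavy: pushed at the collar it slides on the pedestal, pushed at the head it tips over. Contact harder than 15 N counts as a hit.
- start (a joint): Travel of the start button, in m: 0 is up, 0.006 fully down; it springs back by itself. About 4 N press it fully down.
- start_top (a point): Centre of the top face of the start button (goes down with it), a black round button 32 mm in diameter on a round grey housing on a fixed grey control box, 80 by 110 by 35 mm high, on the table (button top 57 mm above the table, 10 mm above its housing); it is pressed straight down. It stands to the left or right of the pedestal.
- bin: Bystander: open grey parts bin, 150 by 110 by 50 mm high, origin at the centre of its underside, with two spare heads in it. It stands on the other side of the pedestal from the button.
- spare_a: Bystander: spare steel head in the bin, 26 mm in diameter, 46 mm high with its stub stem, origin at the centre of its underside.
- spare_b: Bystander: a second spare steel head in the bin, the same as the first.
- spool: Bystander: black plastic spool standing on the table, 48 mm in diameter, 40 mm high, origin at the centre of its underside.
- collar: Bystander: steel ring lying on the table, 52 mm outside diameter, 20 mm high, origin at the centre of its underside.
- driver: Bystander: screwdriver with black handle lying on the table.
- carton: Bystander: small cardboard carton, 70 by 90 by 50 mm high, origin at the centre of its underside.
- bottle: Bystander: white plastic bottle, 56 mm in diameter, 130 mm high, origin at the centre of its underside.
Things that resemble listed ones, but are neither listed nor needed, are in the scene too. Leave any red look-alike of the plunger alone.

How it is judged:
On the way, in this order (a step that is already met when the one before it is completed fails the run):
1. the plunger stands upright and still within 5 mm of the pedestal's centre, untouched (horizontal distance between plunger_foot and stand_center below 0.005 m and angle between plunger_foot's own z axis and vertical below 0.06 rad and contact force between each of the arm, the fingers and plunger below 0.05 N and linear speed of plunger below 0.01 m/s), for 0.3 s.
2. the start button is pressed down (value of joint start above 0.004 m), for 0.03 s.
At the end, for the whole second after the job is handed in: The plunger stands upright (within 0.06 rad) and still on the pedestal, its axis within 5 mm of the pedestal's centre (collar inside the engraved circle), after the start button was pressed more than 4 mm down and came up again (horizontal distance between plunger_foot and stand_center below 0.005 m and angle between plunger_foot's own z axis and vertical below 0.06 rad and z of plunger_foot in the frame of stand_center between -0.003 and 0.003 m and linear speed of plunger below 0.01 m/s and value of joint start below 0.002 m); the robot touches nothing.
It fails at once if the plunger is lifted off the pedestal (z of plunger_foot in the frame of stand_center above 0.007 m).
It fails at once if the plunger is knocked over (tilt above 0.35 rad) or falls off the pedestal (angle between plunger_foot's own z axis and vertical above 0.35 rad or z of plunger_foot in the frame of stand_center below -0.01 m).
It fails at once if the plunger is hit with more than 15 N (contact force between any of the fingers, the arm and plunger above 15 N).
It fails at once if the button is pressed while the plunger is not centred (value of joint start above 0.003 m and horizontal distance between plunger_foot and stand_center above 0.005 m).
It fails at once if a bystander is moved more than 20 mm (distance of any of bin, spare_a, spare_b, spool, collar, driver, carton, bottle from where it was at the start of the episode above 0.02 m).
It also fails if it takes over 54 s, if anything falls off the work surface, if the arm or the gripper's body presses on something with over 40 N, if the wrist force passes 120 N, or if a joint passes its speed limit or range.

## Robot

A 6-joint arm with a two-finger parallel gripper is mounted at the origin on the work surface. World frame = base frame: x ahead of the robot, y to its left, z up, the work surface at z = 0. Lengths are in m, angles in rad, forces in N, time in s.
With the tool pointing down it reaches from about 0.4 to 0.825 m from the base axis. Payload 7 kg.
Tool frame: the origin (TCP) lies midway between the tips of the shut fingers; the grasp point (between the pads) lies 19 mm behind it; z points along the fingers, y is the line along which they close (so a half turn about z gives the same grasp; the last joint's range is limited). The gripper opens to 88 mm and grips with 3 to 60 N. Pads are 19 mm wide; open, the fingers measure 130 mm over their backs; the gripper's body (78 mm by 193 mm) begins 47 mm behind the grasp point.
Start: joints at [-0.959, 0.359, 0.012, 0, -1.224, -0.288], TCP at [0.215, -0.64, 0.227] pointing down, gripper open.
Joint ranges: [-3.07, 3.07], [-1.43, 2.12], [-1.02, 1.25], [-3.03, 1.67], [-3.05, -0], [-3.03, 3.03]. Speed limits (rad/s): [2.39, 2.39, 3.01, 3.14, 3.14, 3.14].

## Interface

Orientations are given as [roll, pitch, yaw] about the fixed x, y, z axes, in that order (R = Rz(yaw) Ry(pitch) Rx(roll)).
In Python, from station import arm, grab_frame, camera_params, spot_in gives the robot as it stands.
- The arm moves only by the shell command python3 -m jog 'ROWS' [FORCE]. ROWS is JSON, a list that holds one entry, the list of rows, each a list of 7 numbers: the shift along the tool's x, y, z in mm, then the turn, a rotation vector about the tool's x, y, z in rad, then the finger opening in mm, from 0 to 87.6. In form: [[[x, y, z, wx, wy, wz, fingers], ...]]. A call has 1 to 20 rows; each row is the pose to reach, as a shift and turn from the pose commanded when the call began, along the tool's axes at that moment; what a row does not reach only later rows make up. A row lasts 1/8 s, in which the tool goes at most 62.5 mm and 10.7 degrees, less where a joint would pass 70% of its speed; a pose out of reach is approached as far as the arm can. A call with a gripper value outside its range is refused whole. The fingers move at their own pace and stop on an object; FORCE is the grip in N (left out, the last holds). Time passes only in rows, so rows that repeat a pose let the fingers close. It gives the time, the measured TCP pose, the force, the opening and the grip force at its end, in the units of the state.
- arm.get_state(): the state, without advancing time (a new reading comes with each control period).
- grab_frame(name): name is "scene" or "top"; returns (picture, depth): 420x560x3 uint8, blue, green, red; 420x560 float32, m along the optical axis (not along the pixel's ray), 0 where there is no reading.
- camera_params(name): a dict with "mtx" (3x3 intrinsics, pixels), "R" (3x3) and "t" (3): a world point X has camera coordinates R X + t. Camera axes: x right, y down, z forward; pixel columns grow to the right and rows downward; lengths in m; the calibration is good to about 2 mm. A picture is of the moment at which its call begins. camera_params takes no time and is no camera call.
- arm.job_done(): hands the job in; it is judged then, once.
Trained networks look in the newest picture that a camera, given by its name, has taken for a name from the list of things; names that differ only in an ending like _2 or _b are one class to them, and where a whole thing is asked for, a point or a joint stands for the part that bears it (a point fixed in the world has none). Each returns a list of dicts, best first, with "confidence" (0 to 1); they miss things now and then, are a little off and sometimes report something else, mostly with a low value. They report only what shows in the picture. A call takes as long as a camera call. They do not tell look-alikes from the thing itself.
- spot_in(query, camera): "uv" ([column, row] in pixels, amid what is visible of it).
The state is a dict: "t": time; "q": joint angles; "qd": joint speeds; "joint_efforts": joint torques, N m; "eef_pos": TCP position; "ee_rot": TCP orientation; "force": force on the tool from outside, world axes, zero at the start; "moment": the same for the moment, N m; "width": finger opening in m; "gripper_force": force on a finger pad.
Only numpy, scipy, OpenCV 4.12 (cv2) and the standard library are available. Lean on these libraries where they do the work, as an engineer would, in place of code of your own. Each camera call takes 0.05 s, during which the arm holds its last target. There are 200 camera calls.

## Working session

There is one attempt and no reset: what is moved stays moved. The work goes in short steps, Python scripts to look and compute and a shell command to move; the robot and the scene stay as the last step left them, time stands still between calls to the robot, and variables do not carry over. Pictures are saved under pics/ and viewed, at most 10 in all, crops included, and the job is handed in when it is done.

```bash
mkdir -p pics; ls
cat > h.py <<'E'
import numpy as np, cv2
from station import arm, grab_frame, camera_params, spot_in
def world(cam,u,v,d):
    p=camera_params(cam);K=np.array(p["mtx"]);R=np.array(p["R"]);t=np.array(p["t"])
    return R.T@(np.linalg.inv(K)@np.array([u,v,1.])*d-t)
def at_z(cam,u,v,z):
    p=camera_params(cam);K=np.array(p["mtx"]);R=np.array(p["R"]);t=np.array(p["t"])
    c=-R.T@t; r=R.T@np.linalg.inv(K)@np.array([u,v,1.]); return c+r*(z-c[2])/r[2]
def proj(cam,X):
    p=camera_params(cam);c=np.array(p["mtx"])@(np.array(p["R"])@np.array(X)+np.array(p["t"]));return c[:2]/c[2]
E
python3 - <<'E'
from h import *
for c in("scene","top"):
    im,d=grab_frame(c);cv2.imwrite(f"pics/{c}0.png",im);np.save(f"pics/{c}0d.npy",d)
    p=camera_params(c);print(c,-np.array(p["R"]).T@p["t"],p["mtx"][0],p["R"])
    for q in("plunger","start_top"):
        print(q,[(np.round(s["uv"]),round(s["confidence"],2)) for s in spot_in(q,c)])
s=arm.get_state();print(s["t"],s["eef_pos"],s["ee_rot"],s["force"])
E
```

```text
pics
scene [ 1.15155379 -0.28462749  0.67305471] [437.8027704    0.         275.15487001] [[ 0.52624498  0.85005476 -0.02175145]
 [ 0.57440978 -0.37422959 -0.72801485]
 [-0.62699252  0.37061992 -0.68521621]]
plunger [(array([282., 194.]), 0.97), (array([265., 174.]), 0.75), (array([240., 244.]), 0.61)]
start_top [(array([ 89., 246.]), 0.45)]
top [0.38835483 0.05661592 1.11567211] [436.44774335   0.         289.05511251] [[-0.02562077 -0.99954483  0.01592812]
 [-0.97989059  0.02195662 -0.19832384]
 [ 0.19788384 -0.02068902 -0.98000712]]
plunger [(array([324., 200.]), 0.72), (array([278., 204.]), 0.71), (array([261., 260.]), 0.52)]
start_top [(array([429., 249.]), 0.52), (array([285., 202.]), 0.42)]
0.3 [ 0.2146784  -0.63976802  0.22623363] [ 3.14099273e+00 -8.50244813e-05 -2.81780611e+00] [ 0.29110536 -0.13413392  0.58728476]
```

View pics/scene0.png

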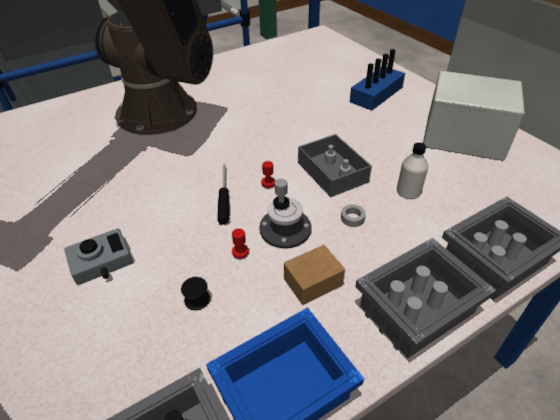

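View pics/top0.png

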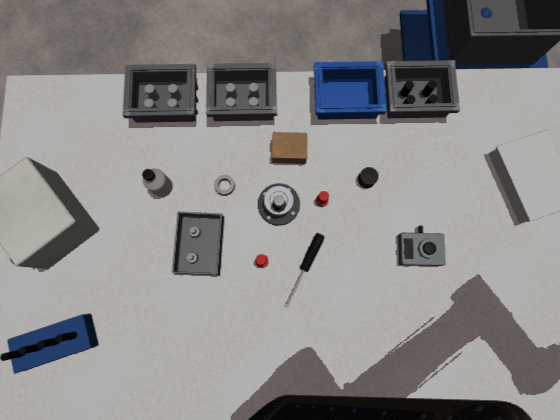

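The steel and black plunger on the pedestal is at scene (281,197), top (279,203). The red look-alikes at scene (268,174) and (239,243), top (261,260) and (323,199), stand on the table. The button is at scene (89,247), top (429,249). I'll enlarge the pedestal to confirm and measure it.

```bash
cat >> h.py <<'E'
def cloud(cam,d,u0,u1,v0,v1):
    vv,uu=np.mgrid[v0:v1,u0:u1];dd=d[v0:v1,u0:u1];m=dd>0
    p=camera_params(cam);K=np.array(p["mtx"]);R=np.array(p["R"]);t=np.array(p["t"])
    P=np.stack([uu[m],vv[m],np.ones(m.sum())]);X=R.T@(np.linalg.inv(K)@P*dd[m]-t[:,None]);return X.T
E
python3 - <<'E'
from h import *
out=[]
for c,(u,v) in(("scene",(284,210)),("top",(279,203))):
    im=cv2.imread(f"pics/{c}0.png");d=np.load(f"pics/{c}0d.npy")
    out.append(cv2.resize(im[v-33:v+33,u-33:u+33],(396,396),interpolation=cv2.INTER_CUBIC))
    X=cloud(c,d,u-33,u+33,v-33,v+33)
    print(c,np.histogram(X[:,2],bins=np.arange(-.005,.14,.005)))
    for lo,hi in((.054,.066),(.085,.13),(.116,.128)):
        Q=X[(X[:,2]>lo)&(X[:,2]<hi)]
        if len(Q)>4: 
            print(lo,len(Q),Q.mean(0).round(4),np.median(Q,0).round(4),Q.min(0).round(4),Q.max(0).round(4))
            (cx,r)=cv2.minEnclosingCircle((Q[:,:2]*1000).astype(np.float32));print(cx,r)
cv2.imwrite("pics/crop0.png",np.hstack(out))
d=np.load("pics/top0d.npy")
X=cloud("top",d,395,450,225,272);Q=X[(X[:,2]>.05)&(X[:,2]<.065)];print("btn",len(Q),np.median(Q,0),Q.mean(0),Q.min(0),Q.max(0))
for q in ((261,260),(323,199),(317,240),(367,177),(290,148)): print(q,at_z("top",*q,0.03).round(3))
E
```

```text
scene (array([1597,  527,  188,  806,   74,   44,   40,   32,    5,    0,   15,
         58,  441,  122,   30,  119,    7,   12,   11,    0,   18,   23,
         27,   25,   37,   76,    0,    0,    0]), array([-0.005,  0.   ,  0.005,  0.01 ,  0.015,  0.02 ,  0.025,  0.03 ,
        0.035,  0.04 ,  0.045,  0.05 ,  0.055,  0.06 ,  0.065,  0.07 ,
        0.075,  0.08 ,  0.085,  0.09 ,  0.095,  0.1  ,  0.105,  0.11 ,
        0.115,  0.12 ,  0.125,  0.13 ,  0.135,  0.14 ]))
0.054 581 [0.6154 0.0573 0.059 ] [0.6157 0.0551 0.0591] [0.5728 0.0239 0.0541] [0.6445 0.0952 0.0659]
(609.0612182617188, 60.45197296142578) 37.68716049194336
0.085 217 [0.5989 0.0567 0.1124] [0.6    0.0563 0.1167] [0.5824 0.0464 0.0854] [0.6076 0.0718 0.1237]
(595.06494140625, 58.70427703857422) 13.240456581115723
0.116 110 [0.5961 0.0584 0.1205] [0.5963 0.0585 0.1209] [0.5824 0.0464 0.1161] [0.6074 0.0718 0.1237]
(594.90380859375, 58.96088790893555) 13.013493537902832
top (array([1450, 1443,  168,  525,   56,    1,    0,    0,    0,    0,    1,
         12,  247,  229,    9,   49,    5,    0,    0,    0,    3,    4,

[... 423 characters left out ...]
(606.9963989257812, 59.30086135864258) 36.308860778808594
0.085 113 [0.5921 0.0589 0.1199] [0.5911 0.059  0.122 ] [0.5807 0.0471 0.0959] [0.6058 0.0709 0.1261]
(593.4041748046875, 58.677310943603516) 12.763884544372559
0.116 96 [0.5935 0.059  0.1222] [0.5933 0.0589 0.1224] [0.5814 0.0471 0.1171] [0.6058 0.0706 0.1261]
(593.677490234375, 58.87626647949219) 12.679641723632812
btn 140 [ 0.47942114 -0.30602127  0.05666517] [ 0.47978224 -0.30614699  0.05638899] [ 0.46009684 -0.32729104  0.05000197] [ 0.49719895 -0.28366969  0.06135484]
(261, 260) [0.462 0.107 0.03 ]
(323, 199) [ 0.612 -0.053  0.03 ]
(317, 240) [ 0.508 -0.034  0.03 ]
(367, 177) [ 0.668 -0.169  0.03 ]
(290, 148) [0.75  0.028 0.03 ]
```

View pics/crop0.png

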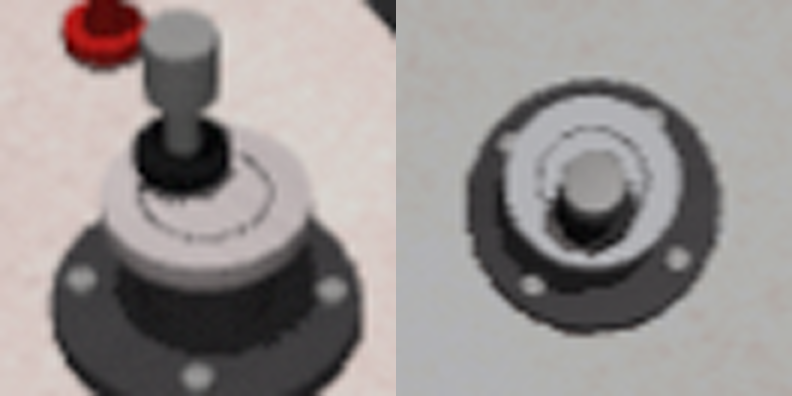

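Confirmed: the steel-headed plunger on the pedestal, displaced toward the robot. Offset from centre is about (-13.7, -0.8) mm. I'll move to the robot side of it with the fingers shut and the tool's flat x face toward the push.

```bash
python3 -m jog '[[[-20,20,0,0,0,0,40],[-55,56,0,0,0,0.02,0],[-95,97,0,0,0,0.05,0],[-135,138,0,0,0,0.08,0],[-175,179,0,0,0,0.1,0],[-215,220,0,0,0,0.12,0],[-255,261,0,0,0,0.14,0],[-295,302,0,0,0,0.16,0],[-335,343,0,0,0,0.18,0],[-375,384,0,0,0,0.2,0],[-415,424,0,0,0,0.22,0],[-455,465,0,0,0,0.24,0],[-495,506,0,0,0,0.26,0],[-525,536,0,0,0,0.265,0],[-538,549,0,0,0,0.265,0],[-543,554,0,0,0,0.265,0],[-543,554,0,0,0,0.265,0]]]' 5; python3 -c "
from h import *
print(arm.get_state())"
```

```text
t: 2.42
eef_pos: [0.5529, 0.0575, 0.2265]
ee_rot: [-3.141, -0.0, -3.083]
force: [-0.7, -0.7, -0.1]
width: 0.0004
gripper_force: 0.0
{'t': 2.425, 'q': array([ 4.55872152e-01,  1.63789324e-01, -2.53303286e-01, -5.66557101e-05,
       -1.15410286e+00, -1.96810681e+00]), 'qd': array([-0.01163068, -0.01078894, -0.00693745,  0.00111679, -0.00059101,
        0.00194449]), 'joint_efforts': array([ 6.51183408e-01, -4.11470568e+01,  2.87237281e+01,  6.74658448e+00,
       -3.91902763e-02, -7.20279571e-02]), 'eef_pos': array([0.55293953, 0.05752318, 0.22649135]), 'ee_rot': array([-3.14148597e+00, -3.88090803e-04, -3.08305395e+00]), 'force': array([-0.70013253, -0.71460547, -0.10921198]), 'moment': array([-0.07993653,  0.04855112, -0.01659346]), 'gripper_force': 0.0, 'width': 0.0004246441269580316}
```

```bash
python3 -m jog '[[[0,0,30,0,0,0,0],[0,0,65,0,0,0,0],[0,0,100,0,0,0,0],[0,0,130,0,0,0,0],[0,0,148,0,0,0,0],[0,0,156,0,0,0,0],[0,0,159,0,0,0,0],[0,0,159,0,0,0,0]]]'
python3 - <<'E'
from h import *
c="scene";u,v=284,200
im,d=grab_frame(c);cv2.imwrite("pics/s1.png",cv2.resize(im[v-45:v+45,u-60:u+60],(800,600),interpolation=cv2.INTER_CUBIC))
E
```

```text
t: 3.42
eef_pos: [0.5536, 0.0579, 0.0682]
ee_rot: [3.141, 0.001, -3.083]
force: [0.6, -0.7, 0.0]
width: 0.0003
gripper_force: 0.0
```

View pics/s1.png

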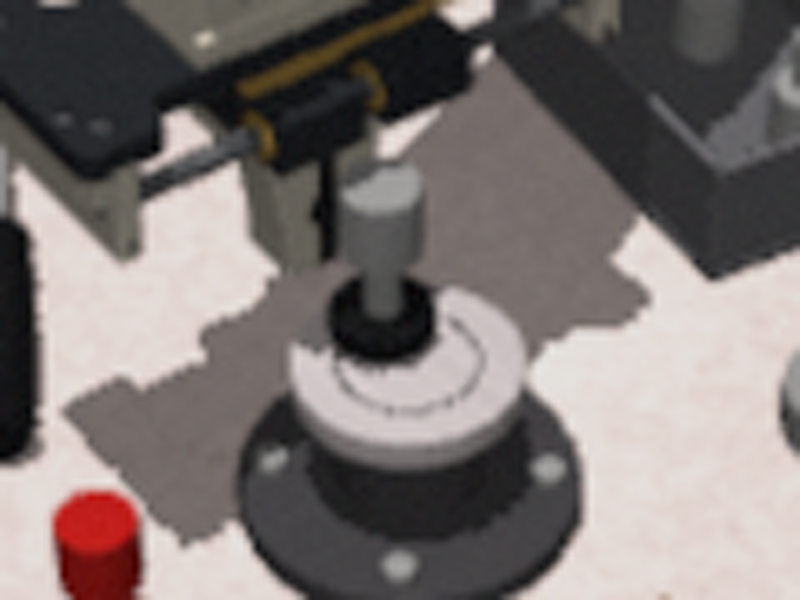

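The shut fingertips are behind the collar (crop ~(380,330)), low, with the body clear of the head. Pushing slowly.

```bash
python3 -m jog '[[[-3,0,0,0,0,0,0],[-6,0,0,0,0,0,0],[-8,0,0,0,0,0,0],[-9,0,0,0,0,0,0],[-10,0,0,0,0,0,0],[-11,0,0,0,0,0,0],[-12,0,0,0,0,0,0],[-13,0,0,0,0,0,0],[-14,0,0,0,0,0,0],[-15,0,0,0,0,0,0],[-16,0,0,0,0,0,0],[-17,0,0,0,0,0,0],[-18,0,0,0,0,0,0],[-19,0,0,0,0,0,0],[-20,0,0,0,0,0,0],[-20,0,0,0,0,0,0]]]'
cat >> h.py <<'E'
def meas(u=284,v=205):
    im,d=grab_frame("scene");X=cloud("scene",d,u-40,u+40,v-45,v+33)
    Q=X[(X[:,2]>.114)&(X[:,2]<.128)&(abs(X[:,0]-.601)<.03)&(abs(X[:,1]-.059)<.022)]
    (c,r)=cv2.minEnclosingCircle((Q[:,:2]*1000).astype(np.float32))
    print("head",c,r,np.median(Q,0).round(4),len(Q));return im
E
python3 - <<'E'
from h import *
meas()
E
```

```text
t: 5.48
eef_pos: [0.5733, 0.0593, 0.0676]
ee_rot: [3.142, 0.0, -3.083]
force: [-0.3, -0.6, 0.3]
width: 0.0007
gripper_force: 0.6
head (592.1703491210938, 57.266754150390625) 22.43122100830078 [0.6051 0.0586 0.1199] 100
```

Run:
```python
from h import *
im,d=grab_frame("scene");u,v=284,205
cv2.imwrite("pics/s2.png",cv2.resize(im[v-45:v+45,u-60:u+60],(800,600),interpolation=cv2.INTER_CUBIC))
X=cloud("scene",d,u-40,u+40,v-45,v+33)
Q=X[(X[:,2]>.112)&(X[:,2]<.126)&(abs(X[:,0]-.601)<.04)&(abs(X[:,1]-.059)<.022)]
print(np.histogram(Q[:,0],bins=np.arange(.56,.63,.003)))
```

```text
(array([ 0,  0,  0,  0,  0,  0,  1,  2,  2,  0,  0,  3, 14, 15, 16, 15, 18,
       22,  2,  0,  0,  0,  0]), array([0.56 , 0.563, 0.566, 0.569, 0.572, 0.575, 0.578, 0.581, 0.584,
       0.587, 0.59 , 0.593, 0.596, 0.599, 0.602, 0.605, 0.608, 0.611,
       0.614, 0.617, 0.62 , 0.623, 0.626, 0.629]))
```

View pics/s2.png

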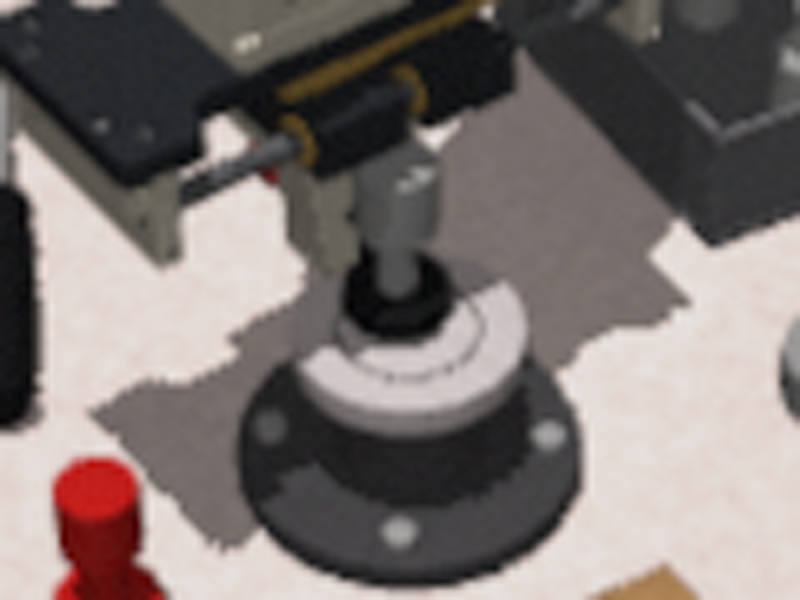

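The plunger is upright and moved about 6.5 mm, with its collar (400,300) still short of the circle's centre (410,320). 7 mm remain.

```bash
python3 -m jog '[[[-1,0,0,0,0,0,0],[-2,0,0,0,0,0,0],[-3,0,0,0,0,0,0],[-4,0,0,0,0,0,0],[-5,0,0,0,0,0,0],[-6,0,0,0,0,0,0],[-6.5,0,0,0,0,0,0],[-7,0,0,0,0,0,0],[-7,0,0,0,0,0,0],[-5,0,0,0,0,0,0],[0,0,0,0,0,0,0],[10,0,0,0,0,0,0],[25,0,0,0,0,0,0],[40,0,0,0,0,0,0],[40,0,0,0,0,0,0]]]'
python3 - <<'E'
from h import *
u,v=284,210
im,d=grab_frame("scene")
cv2.imwrite("pics/s3.png",cv2.resize(im[v-45:v+45,u-60:u+60],(800,600),interpolation=cv2.INTER_CUBIC))
X=cloud("scene",d,u-40,u+40,v-45,v+33);X=X[X[:,0]>.55]
for lo,hi in((.114,.128),(.054,.066)):
    Q=X[(X[:,2]>lo)&(X[:,2]<hi)];print(cv2.minEnclosingCircle((Q[:,:2]*1000).astype(np.float32)),np.median(Q,0).round(4),len(Q))
E
```

```text
t: 7.45
eef_pos: [0.5318, 0.0567, 0.0679]
ee_rot: [3.141, -0.0, -3.082]
force: [0.3, -0.0, -0.3]
width: 0.0003
gripper_force: 0.0
((607.513427734375, 61.19762420654297), 13.196004867553711) [0.6104 0.0597 0.1206] 114
((614.1879272460938, 24.998371124267578), 71.9508056640625) [0.6181 0.0504 0.059 ] 550
```

View pics/s3.png

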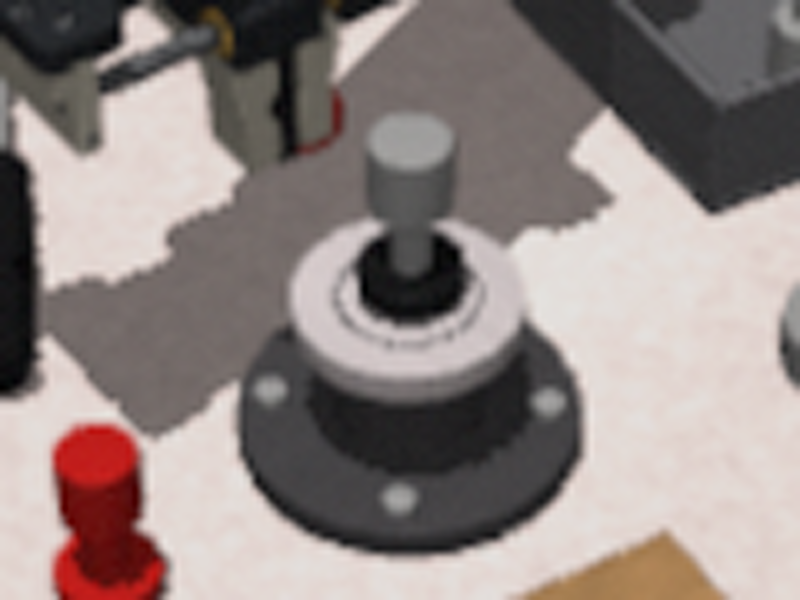

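The collar (410,280) now sits wholly inside the engraved circle, the plunger is upright and the fingers are clear; the offset is about 2 mm. Next is the button at (0.479, -0.306).

```bash
python3 -m jog '[[[0,0,-25,0,0,0,0],[0,0,-60,0,0,0,0],[0,0,-95,0,0,0,0],[10,-25,-110,0,0,0,0],[18,-65,-110,0,0,0,0],[26,-105,-110,0,0,0,0],[34,-150,-110,0,0,0,0],[42,-195,-110,0,0,0,0],[50,-240,-110,0,0,0,0],[58,-285,-110,0,0,0,0],[66,-325,-110,0,0,0,0],[74,-350,-100,0,0,0,0],[74,-359,-80,0,0,0,0],[74,-359,-50,0,0,0,0],[74,-359,-25,0,0,0,0],[74,-359,-10,0,0,0,0],[74,-359,-4,0,0,0,0],[74,-359,-4,0,0,0,0]]]'
```

```text
t: 9.75
eef_pos: [0.4808, -0.3059, 0.0718]
ee_rot: [-3.141, 0.0, -3.083]
force: [0.7, -0.4, -0.4]
width: 0.0005
gripper_force: 0.0
```

```bash
python3 -m jog '[[[0,0,6,0,0,0,0],[0,0,12,0,0,0,0],[0,0,15,0,0,0,0],[0,0,17,0,0,0,0],[0,0,19,0,0,0,0],[0,0,20.5,0,0,0,0],[0,0,20.5,0,0,0,0],[0,0,20.5,0,0,0,0]]]'; python3 -c "
from h import *
im,d=grab_frame('scene');cv2.imwrite('pics/s4.png',cv2.resize(im[200:300,50:170],(720,600),interpolation=cv2.INTER_CUBIC))"
```

```text
t: 10.75
eef_pos: [0.4804, -0.3058, 0.0513]
ee_rot: [3.142, -0.0, -3.083]
force: [-2.3, 3.0, 5.3]
width: 0.0006
gripper_force: 2.5
```

View pics/s4.png

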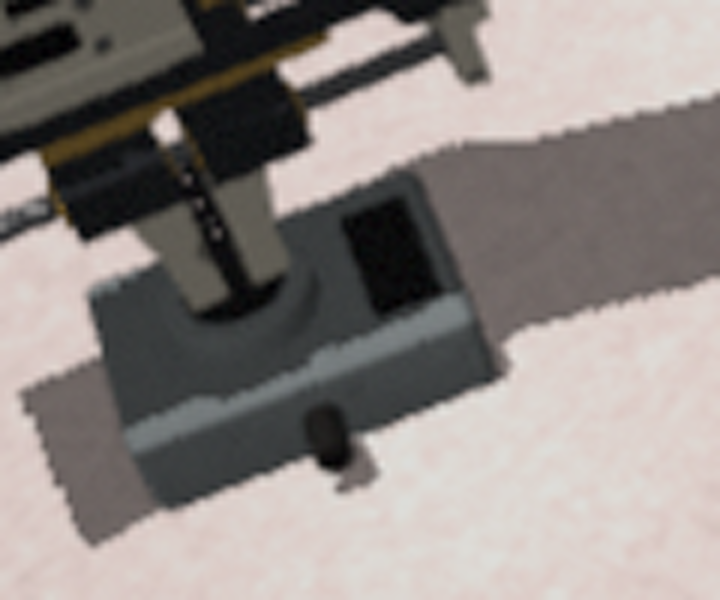

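The fingertips hold the button (240,300) down: 5.7 mm, 5.3 N. I'll press slightly more for certainty, then rise.

```bash
python3 -m jog '[[[0,0,0.5,0,0,0,0],[0,0,0.5,0,0,0,0],[0,0,-8,0,0,0,0],[0,0,-25,0,0,0,0],[0,0,-60,0,0,0,0],[0,0,-90,0,0,0,0],[0,0,-100,0,0,0,0],[0,0,-100,0,0,0,0],[0,0,-100,0,0,0,0]]]'
python3 - <<'E'
from h import *
u,v=284,210
im,d=grab_frame("scene")
X=cloud("scene",d,u-40,u+40,v-45,v+33)
Q=X[(X[:,2]>.114)&(X[:,2]<.128)];print(cv2.minEnclosingCircle((Q[:,:2]*1000).astype(np.float32)),len(Q))
X=cloud("scene",d,70,110,230,265);Q=X[np.hypot(X[:,0]-.48,X[:,1]+.306)<.012];print("button z",np.median(Q,0))
E
```

```text
t: 11.92
eef_pos: [0.4799, -0.3055, 0.1498]
ee_rot: [3.141, -0.002, -3.083]
force: [-0.2, 0.2, 0.2]
width: 0.0007
gripper_force: 0.0
((607.423095703125, 60.746055603027344), 13.976250648498535) 118
button z [ 0.479906   -0.30590641  0.05635836]
```

The button is back up, the plunger is unmoved, and the arm is clear.

```bash
python3 -c "
from station import arm
print(arm.job_done())"
```

```text
the job is handed in; nothing more can be done
None
```

The job is handed in: the plunger stands upright about 2 mm off the pedestal's centre by camera, the start button was pressed fully (5.7 mm, 5.3 N) and came back up, and the arm is clear of everything; no verdict came back from the judging.

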